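# Load a paper roll into the receipt printer

### The job

Press the thumb latch on the receipt printer so that its cover pops open, lay the paper roll from the rest in the printer's bay, then swing the cover down and push it until it snaps shut and stays shut by itself. Press gently, as with any small plastic mechanism, lower the roll in rather than dropping it, and leave the other things on the counter where they stand.

Things in the scene. Friction and masses are not known exactly. Their poses are not given: they have to be found in the camera images.
- printer: Steel base plate of the receipt printer, fixed: 214 x 104 x 5 (all sizes in mm). Origin on the counter under the paper bay's centre; x to the printer's back (away from the robot, turned up to 14 degrees), z up. The grey printer (x -125 to 85, y -50 to 50) stands on it on screw feet and is 0 to 10 mm higher than all heights given here: how much is not measured: feel for it.
- bay (a point): Seated centre of the roll if the printer stood at its lowest (48.8 above the counter; truly 0 to 10 higher); axes as the printer's, the roll lies along y. The bay is an open-topped box, inside x -55 to 55, y -42 to 42, floor at z 20, rim at z 80, walls 8 thick. On its floor two steel bars, diameter 8, along y at x = +-15 cradle the roll.
- hinge_line (a point): Middle of the cover's hinge line, along the printer's y, at printer x 75, z 81 (truly 0 to 10 higher). The cover is a flat black plate 142 long from hinge to free front edge, 100 wide, 8 thick; its outer (upper when shut) face lies 9 from the hinge line. A catch bar stands 9 out from the free edge. Fully open, that edge is about 220 above the counter and 34 behind the hinge.
- lid (a joint): Cover angle: 0 down on its firm rubber stop, about 0.014 when shut and held by the latch, 1.75 fully open (10 degrees past upright, away from the robot). A spring opens it: about 3 N at the free edge holds it down. Pushed 115 from the hinge, about 8 to 10 N snaps it past the latch hook; it catches only within 2 mm of the stop, else it springs open again.
- thumb_pad (a point): Centre of the top of the latch's thumb pad, a ribbed black plate 32 (x) x 44 (y) x 6, at printer x -106, z 74 (truly 0 to 10 higher). The block under it (x -125 to -63) is 55 high, its sides (|y| over 32) 66. Behind the pad the latch hook stands over the middle of the cover's front edge: 22 wide, x -84 to -70, top at z 102, 12 above the shut cover.
- latch (a joint): Tilt of the spring latch: 0 at rest (hook over the cover's catch bar), grows as the thumb pad is pressed down, 0.24 at its hard stop (pad centre 7.5 mm down). The cover comes free at about 0.15 (5 mm); a flat fingertip needs 3 N at first, 6 to 9 N to free the cover. It springs back; the hook's sloping top lets the closing cover push it aside.
- roll: White paper roll, a cylinder of diameter 50 and 79 long, 0.1 to 0.2 kg. Origin at its centre, y along its axis (it lies flat, its axis level). It starts on the roll rest, centre 31.8 above the counter.
- roll_rest: Low steel rest fixed to the counter: plate 44 x 90 x 3 with two bars of 8 mm diameter along its y at x = +-15. Origin on the counter under its centre; the roll lies along its y.
- sanitiser: Pump bottle, 60 diameter, 155 high, stands loose on the counter; origin under its centre. Leave alone.
- card_reader: Flat black card terminal 150 x 75 x 23, lies loose; origin under its centre. Leave alone.
- napkin_holder: Steel holder 90 x 140 x 104, stands loose; origin under its centre. Leave alone.
- shaker: Glass jar with a steel cap, 56 diameter, 100 high, stands loose; origin under its centre. Leave alone.
There are look-alikes about, which are no part of the job. What is shaped like the roll but green is not meant.

How it is judged:
By the outcome, as a careful person would: the job done as asked, in the order asked, and still so for the second after the job is handed in, with the robot touching nothing.
It also fails if it takes over 72 s, if anything falls off the work surface, if the arm or the gripper's body presses on something with over 40 N, if the wrist force passes 120 N, or if a joint passes its speed limit or range.

### The arm

A 7-joint arm with a two-finger parallel gripper is mounted at the origin on the work surface. World frame = base frame: x ahead of the robot, y to its left, z up, the work surface at z = 0. Lengths are in m, angles in rad, forces in N, time in s.
With the tool pointing down it reaches from about 0.4 to 0.875 m from the base axis. Payload 19.3 kg.
Tool frame: the origin (TCP) lies at the very end of the fingers, on their centre line; the grasp point (between the pads) lies 19 mm behind it; z points along the fingers, y is the line along which they close (so a half turn about z gives the same grasp; the last joint's range is limited). The gripper opens to 85 mm and grips with 20 to 120 N. Pads are 22 mm wide; open, the fingers measure 114 mm over their backs; the gripper's body (76 mm by 85 mm) begins 54 mm behind the grasp point. The pads swing forward as they close: fully open they stand 13 mm farther back than shut.
Start: joints at [1.221, 0.521, -0.036, 1.599, 0.021, 1.021, -0.113], TCP at [0.173, -0.601, 0.231] pointing down, gripper open.
Joint ranges: [-2.91, 2.91], [-0.3, 2.13], [-1.5, 1.42], [0.17, 2.43], [-1.26, 4.41], [0.16, 1.93], [-2.52, 2.52]. Speed limits (rad/s): [1.89, 1.89, 2.39, 2.39, 3.01, 3.01, 3.01].

### API

Orientations are given as [roll, pitch, yaw] about the fixed x, y, z axes, in that order (R = Rz(yaw) Ry(pitch) Rx(roll)).
In Python, from workcell import bot gives the robot as it stands.
- The arm moves only by the shell command python3 -m crank 'ROWS' [FORCE]. ROWS is a JSON object of lists of equal length, an entry for each row: "travel": the shift along the world's x, y, z in cm, a list of three; "turn": the turn, a rotation vector about the world's x, y, z in degrees, a list of three; "gripper": the closure, from 0 (fully open) to 1 (shut). A call has exactly 5 rows; each row is the pose to reach, as a shift and turn from the pose commanded when the call began; what a row does not reach only later rows make up. A row lasts 1/10 s, in which the tool goes at most 50 mm and 8.59 degrees, less where a joint would pass 70% of its speed; a pose out of reach is approached as far as the arm can. A call with a gripper value outside its range is refused whole. The fingers move at their own pace and stop on an object; FORCE is the grip in N (left out, the last holds). Time passes only in rows, so rows that repeat a pose let the fingers close, or fill a call up. It gives the time, the measured TCP pose, the force, the opening and the grip force at its end, in the units of the state.
- bot.observe(): the state, without advancing time (a new reading comes with each control period).
- bot.grab_frame(name): name is "scene" or "top"; returns a dict with "pixels" (420x560x3 uint8, red, green, blue), "fx", "fy", "cx", "cy" (pixels), "extrinsics" (4x4, takes a point from world to camera coordinates). Camera axes: x right, y down, z forward; pixel columns grow to the right and rows downward; lengths in m; the calibration is good to about 2 mm. A picture is of the moment at which its call begins. There is no depth.
- bot.job_done(): hands the job in; it is judged then, once.
The state is a dict: "clock": time; "qpos": joint angles; "qd": joint speeds; "joint_efforts": joint torques, N m; "position": TCP position; "tool_rot": TCP orientation; "force": force on the tool from outside, world axes, zero at the start; "moment": the same for the moment, N m; "grip_width": finger opening in m; "finger_force": force on a finger pad.
Only numpy, scipy, OpenCV 4.12 (cv2) and the standard library are available. Lean on these libraries where they do the work, as an engineer would, in place of code of your own. Each camera call takes 0.05 s, during which the arm holds its last target. There are 200 camera calls.

## Working session

There is one attempt and no reset: what is moved stays moved. The work goes in short steps, Python scripts to look and compute and a shell command to move; the robot and the scene stay as the last step left them, time stands still between calls to the robot, and variables do not carry over. Pictures are saved under pics/ and viewed, at most 10 in all, crops included, and the job is handed in when it is done.

```bash
ls; mkdir -p pics; python3 - <<'E'
from workcell import bot
import cv2,numpy as np
for n in("scene","top"):
    f=bot.grab_frame(n); cv2.imwrite(f"pics/{n}0.png",f["pixels"][:,:,::-1])
    print(n,f["fx"],f["fy"],f["cx"],f["cy"],np.round(f["extrinsics"],4).tolist())
print(bot.observe())
E
```

```text
pics
scene 453.4497770289616 453.4497770289616 281.6246759537662 217.22209509426645 [[0.6028, 0.7979, -0.0073, -0.3569], [0.5832, -0.4468, -0.6784, -0.3059], [-0.5446, 0.4047, -0.7346, 1.4074], [0.0, 0.0, 0.0, 1.0]]
top 476.4121205570965 476.4121205570965 283.68631933507527 207.41503282672758 [[0.0214, -0.9997, -0.0112, -0.0062], [-0.9961, -0.0204, -0.0863, 0.5817], [0.086, 0.013, -0.9962, 1.1285], [0.0, 0.0, 0.0, 1.0]]
{'clock': 0.1, 'qpos': array([ 1.22079047,  0.52194872, -0.03631573,  1.59994243,  0.02118881,
        1.02110611, -0.11283853]), 'qd': array([ 7.79858517e-04, -2.57510987e-03,  5.53191693e-04, -1.36459267e-03,
        9.23990142e-05, -5.93531209e-04,  5.54571375e-04]), 'joint_efforts': array([ 4.53668763e-03, -9.28466392e+01,  1.98455550e+00, -3.70528722e+01,
        1.81900570e-02,  5.28599878e-03, -8.75392311e-05]), 'position': array([ 0.17248626, -0.60041404,  0.23079003]), 'tool_rot': array([-3.14057486e+00,  6.78310119e-05,  2.79740235e-01]), 'force': array([-0.74877904,  0.23982608,  0.24618381]), 'moment': array([-0.02831971,  0.01912958,  0.03925948]), 'finger_force': 0.0, 'grip_width': 0.08519370570135185}
```

View pics/scene0.png

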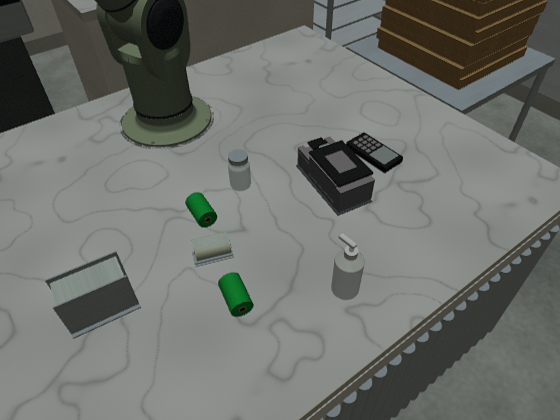

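View pics/top0.png

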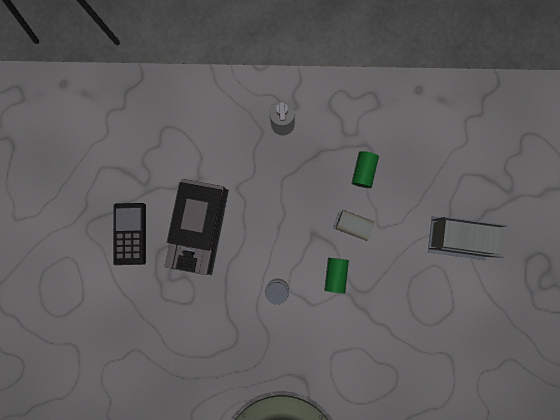

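Scene view: white roll on its rest at (212,248), green look-alikes at (201,209) and (235,294), shaker (240,170), napkin holder (95,293), printer (335,175). In the top view these are: roll (355,225), greens (365,169) and (337,275), shaker (277,291), printer (197,227).

Candidates for the roll are the two green cylinders, the white napkins in the holder and the white cylinder at top (355,225). I choose the last and check it in a close crop.

```bash
cat > h.py <<'E'
from workcell import bot
import cv2,numpy as np
def grab(n):
    f=bot.grab_frame(n); f["K"]=np.array([[f["fx"],0,f["cx"]],[0,f["fy"],f["cy"]],[0,0,1]])
    f["E"]=np.array(f["extrinsics"]); f["bgr"]=np.ascontiguousarray(f["pixels"][:,:,::-1]); return f
def plane(f,uv,z):
    R,t=f["E"][:3,:3],f["E"][:3,3]; c=-R.T@t
    d=R.T@np.linalg.inv(f["K"])@np.array([uv[0],uv[1],1.]); return c+d*(z-c[2])/d[2]
def proj(f,p):
    q=f["K"]@(f["E"][:3,:3]@np.array(p)+f["E"][:3,3]); return q[:2]/q[2]
def tri(f,a,g,b):
    X=cv2.triangulatePoints(f["K"]@f["E"][:3],g["K"]@g["E"][:3],np.array(a,float).reshape(2,1),np.array(b,float).reshape(2,1))[:,0]; return X[:3]/X[3]
E
python3 - <<'E'
from h import *
s,t=grab("scene"),grab("top")
def crop(f,x,y,w,h,k): return cv2.resize(f["bgr"][y:y+h,x:x+w],None,fx=k,fy=k,interpolation=cv2.INTER_CUBIC)
a=crop(s,290,125,90,95,4);b=crop(t,155,170,85,115,4)[:380]
b=crop(t,160,175,80,105,4)
c=crop(s,185,225,60,45,3);d=crop(t,325,195,60,55,3)
im=np.zeros((600,800,3),np.uint8)
for p,(x,y) in((a,(0,0)),(b,(370,0)),(c,(0,430)),(d,(370,430))):
    h,w=p.shape[:2]; h=min(h,600-y); im[y:y+h,x:x+w]=p[:h]
cv2.imwrite("pics/m1.png",im)
# white roll masks
for n,f,(x0,y0,x1,y1) in(("s",s,(185,225,245,270)),("t",t,(325,200,385,250))):
    hsv=cv2.cvtColor(f["bgr"],cv2.COLOR_BGR2HSV)[y0:y1,x0:x1]
    print(n,hsv[(y1-y0)//2,::4].tolist())
E
```

```text
s [[53, 7, 144], [60, 5, 145], [51, 13, 141], [68, 20, 143], [63, 17, 146], [55, 21, 143], [47, 26, 140], [42, 33, 139], [40, 34, 135], [38, 36, 128], [39, 36, 119], [36, 37, 110], [60, 7, 143], [75, 7, 142], [60, 7, 143]]
t [[160, 7, 108], [150, 5, 107], [160, 9, 85], [24, 27, 48], [50, 8, 102], [70, 7, 108], [90, 5, 108], [90, 5, 106], [75, 9, 108], [80, 7, 106], [83, 10, 107], [80, 7, 105], [40, 7, 104], [165, 6, 88], [160, 7, 108]]
```

View pics/m1.png

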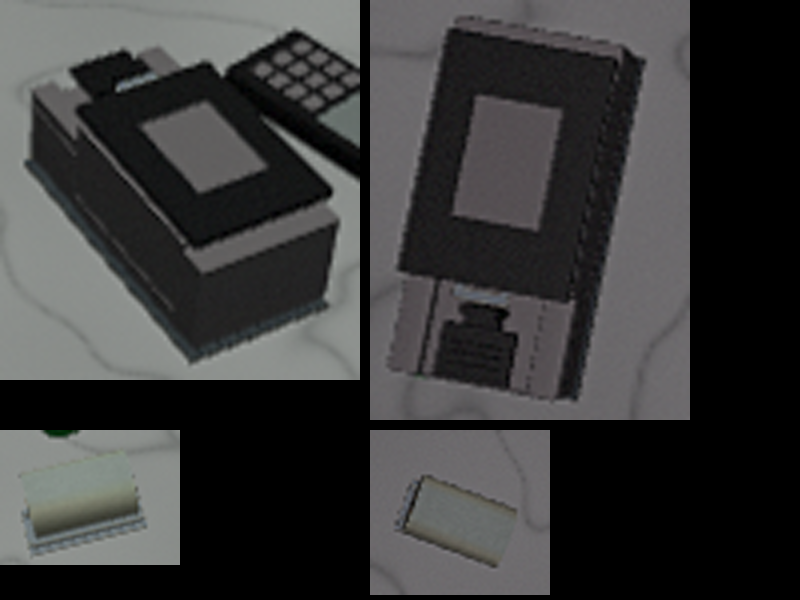

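The lower crops show a white cylinder lying on a steel rest, so the choice is right. The upper crops show the shut cover's corners, the thumb pad and the latch hook. Next I triangulate these points.

```bash
python3 - <<'E'
from h import *
s,t=grab("scene"),grab("top")
T=[(167,242.5),(210,250.5),(179.5,182),(222,190)]; S=[(342,140.75),(309.5,152),(373,173),(338,186.25)]
def sub(f,P): 
    g=cv2.cvtColor(f["bgr"],cv2.COLOR_BGR2GRAY); return cv2.cornerSubPix(g,np.float32(P).reshape(-1,1,2),(2,2),(-1,-1),(3,30,.01)).reshape(-1,2)
T2,S2=sub(t,T),sub(s,S); print(np.round(T2,1).tolist(),np.round(S2,1).tolist())
for A,B in((T,S),(T2,S2)):
    X=np.array([tri(t,a,s,b) for a,b in zip(A,B)]); print(np.round(X,4).tolist(),X[:,2].mean())
    d=X[2]+X[3]-X[0]-X[1]; yaw=np.arctan2(d[1],d[0]); print("yaw",np.degrees(yaw),"len",np.linalg.norm(d)/2,"wid",np.linalg.norm(X[0]-X[1]),np.linalg.norm(X[2]-X[3]))
    c=X.mean(0); u=np.array([np.cos(yaw),np.sin(yaw)]); print("bay xy (cover ctr printer x=75-71=4)",c[:2]-0.004*u)
for z in (.09,.095,.1):
    X=np.array([plane(t,a,z) for a in T]); d=X[2]+X[3]-X[0]-X[1];yaw=np.arctan2(d[1],d[0]);print(z,X.mean(0),np.degrees(yaw),np.linalg.norm(d)/2)
RT=np.array([(343.3,210),(374,221),(367.7,240.7),(336.7,227.7)]);RS=np.array([(191.7,239),(228.3,232.3),(231.7,253),(196,260)])
c=tri(t,RT.mean(0),s,RS.mean(0));print("roll",c)
X=np.array([plane(t,a,.032) for a in RT]);print("roll top corners",np.round(X,4).tolist(),X.mean(0));d=X[0]+X[3]-X[1]-X[2];print(np.degrees(np.arctan2(d[1],d[0])),np.linalg.norm(d)/2)
# mask-based
for f,(x0,y0,x1,y1) in((t,(328,200,385,250)),):
    g=cv2.GaussianBlur(f["bgr"],(3,3),0).max(2)[y0:y1,x0:x1]; print(g.max(),np.median(g))
# candidates for pixels: thumb pad in both
print("pad",tri(t,((478-370)/4+160,355/4+175),s,(110/4+290,68/4+125)))
print("cam",(-t["E"][:3,:3].T@t["E"][:3,3]).round(3),(-s["E"][:3,:3].T@s["E"][:3,3]).round(3))
E
```

```text
[[166.3000030517578, 241.60000610351562], [210.89999389648438, 249.39999389648438], [179.3000030517578, 181.8000030517578], [222.0, 190.0]] [[341.3999938964844, 139.60000610351562], [308.1000061035156, 151.6999969482422], [373.1000061035156, 172.60000610351562], [336.3999938964844, 185.89999389648438]]
[[0.4918, 0.2714, 0.0872], [0.4762, 0.1731, 0.0884], [0.6311, 0.2478, 0.0862], [0.6144, 0.149, 0.0865]] 0.0870845596701825
yaw -9.754151398918355 len 0.14077969081780653 wid 0.09959924794647881 0.1002332839211788
bay xy (cover ctr printer x=75-71=4) [0.54942292 0.21099939]
[[0.4927, 0.2705, 0.0923], [0.4779, 0.1692, 0.0925], [0.6313, 0.2479, 0.0878], [0.6131, 0.1473, 0.0882]] 0.09019809174215712
yaw -9.222563905484304 len 0.138836921748697 wid 0.10238454837550824 0.10219797214483123
bay xy (cover ctr printer x=75-71=4) [0.54979608 0.20935933]
0.09 [0.55203061 0.20824135 0.09      ] -9.32831850278679 0.1409634574780545
0.095 [0.55170962 0.20723971 0.095     ] -9.3283185027868 0.1403134844141613
0.1 [0.55138862 0.20623807 0.1       ] -9.328318502786802 0.13966351135026803
roll [ 0.5442454  -0.16470478  0.02926333]
roll top corners [[0.5778, -0.1375, 0.032], [0.5528, -0.2112, 0.032], [0.5054, -0.1964, 0.032], [0.5349, -0.1221, 0.032]] [ 0.54274802 -0.16679873  0.032     ]
69.80898688558361 0.07885140652029385
112 108.0
pad [0.44465718 0.22713076 0.07503398]
cam [ 0.482 -0.009  1.174] [ 1.16  -0.421  0.824]
```

```bash
python3 -m crank '{"travel":[[4,2.8,0],[8,5.6,0],[12,8.4,0],[16,11.2,0],[20,14,0]],"turn":[[0,0,6],[0,0,12],[0,0,18],[0,0,24],[0,0,30]],"gripper":[1,1,1,1,1]}' 40
python3 -m crank '{"travel":[[2.6,4.2,0],[5.2,8.4,0],[7.8,12.6,0],[10.4,16.8,0],[13,21,0]],"turn":[[0,0,4],[0,0,8],[0,0,12],[0,0,16],[0,0,20]],"gripper":[1,1,1,1,1]}'
```

```text
clock: 0.8
position: [0.3739, -0.4594, 0.2315]
tool_rot: [3.141, 0.0, 0.808]
force: [0.8, -0.5, -1.2]
grip_width: 0.012
finger_force: 0.0
clock: 1.3
position: [0.5033, -0.2489, 0.2315]
tool_rot: [3.141, 0.0, 1.155]
force: [1.9, -0.3, 0.4]
grip_width: -0.0001
finger_force: 0.0
```

```bash
python3 -m crank '{"travel":[[-0.7,4.8,0],[-1.4,9.6,0],[-2.1,14.4,0],[-2.8,19.2,0],[-3.4,23.8,0]],"turn":[[0,0,2],[0,0,4],[0,0,6],[0,0,8],[0,0,10]],"gripper":[1,1,1,1,1]}'
python3 -m crank '{"travel":[[-0.7,4.8,0],[-1.4,9.6,0],[-2.1,14.4,0],[-2.8,19.2,0],[-3.4,23.8,0]],"turn":[[0,0,1],[0,0,2],[0,0,3],[0,0,4],[0,0,4.4]],"gripper":[1,1,1,1,1]}'
python3 -m crank '{"travel":[[0,0,-3],[0,0,-6],[0,0,-9],[0,0,-12],[0,0,-13]],"turn":[[0,0,0],[0,0,0],[0,0,0],[0,0,0],[0,0,0]],"gripper":[1,1,1,1,1]}'
python3 - <<'E'
from h import *
f,g=grab("scene"),grab("top")
a=cv2.resize(f["bgr"][100:220,270:390],None,fx=3.3,fy=3.3,interpolation=2);b=cv2.resize(g["bgr"][170:290,145:265],None,fx=3.3,fy=3.3,interpolation=2)
cv2.imwrite("pics/p1.png",np.hstack([a,b]));o=bot.observe();print(o["position"],o["tool_rot"],o["force"])
E
```

```text
clock: 1.8
position: [0.4679, -0.0109, 0.2315]
tool_rot: [3.141, 0.0, 1.328]
force: [1.5, -0.0, -0.2]
grip_width: -0.0002
finger_force: 0.0
clock: 2.3
position: [0.4339, 0.2272, 0.2315]
tool_rot: [3.141, -0.0, 1.404]
force: [0.9, -0.6, -0.4]
grip_width: -0.0001
finger_force: 0.0
clock: 2.8
position: [0.4335, 0.2247, 0.0991]
tool_rot: [-3.139, 0.002, 1.404]
force: [-0.6, -0.5, 0.3]
grip_width: 0.0001
finger_force: 0.0
[0.43405908 0.22520512 0.1006293 ] [-3.13994065e+00  1.10248568e-03  1.40408040e+00] [-0.49039255  0.17430019  1.35368269]
```

View pics/p1.png

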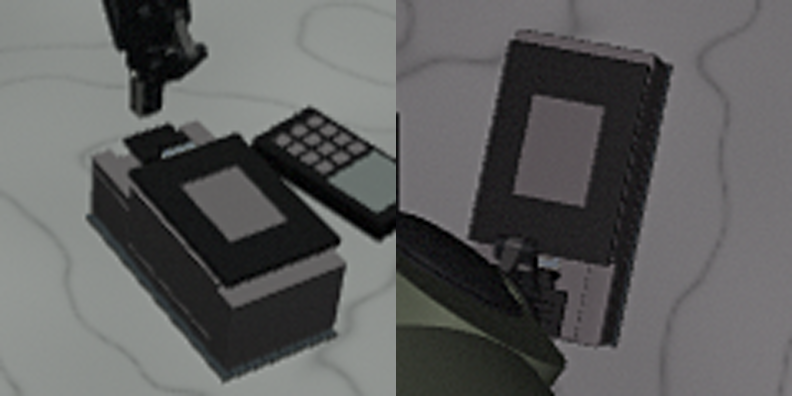

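The fingers at left-crop (143,113) stand above and just in front of the pad (150,140). I now feel downwards for the pad.

```bash
python3 -m crank '{"travel":[[0,0,-0.4],[0,0,-0.8],[0,0,-1.2],[0,0,-1.4],[0,0,-1.4]],"turn":[[0,0,0],[0,0,0],[0,0,0],[0,0,0],[0,0,0]],"gripper":[1,1,1,1,1]}'
python3 -m crank '{"travel":[[0,0,-0.1],[0,0,-0.2],[0,0,-0.3],[0,0,-0.3],[0,0,-0.3]],"turn":[[0,0,0],[0,0,0],[0,0,0],[0,0,0],[0,0,0]],"gripper":[1,1,1,1,1]}'
python3 -m crank '{"travel":[[0,0,-0.1],[0,0,-0.2],[0,0,-0.3],[0,0,-0.3],[0,0,-0.3]],"turn":[[0,0,0],[0,0,0],[0,0,0],[0,0,0],[0,0,0]],"gripper":[1,1,1,1,1]}'
```

```text
clock: 3.4
position: [0.4346, 0.2253, 0.0873]
tool_rot: [3.142, 0.0, 1.404]
force: [-1.3, -0.1, -0.5]
grip_width: 0.0
finger_force: 0.0
clock: 3.9
position: [0.4345, 0.2253, 0.0843]
tool_rot: [-3.142, 0.0, 1.404]
force: [-0.0, 0.5, 0.0]
grip_width: -0.0003
finger_force: 0.0
clock: 4.4
position: [0.4346, 0.2253, 0.0813]
tool_rot: [-3.142, -0.0, 1.404]
force: [-0.0, -1.0, 0.5]
grip_width: -0.0003
finger_force: 0.0
```

```bash
python3 -m crank '{"travel":[[0,0,-0.1],[0,0,-0.2],[0,0,-0.2],[0,0,-0.2],[0,0,-0.2]],"turn":[[0,0,0],[0,0,0],[0,0,0],[0,0,0],[0,0,0]],"gripper":[1,1,1,1,1]}'
python3 -m crank '{"travel":[[0,0,-0.1],[0,0,-0.2],[0,0,-0.2],[0,0,-0.2],[0,0,-0.2]],"turn":[[0,0,0],[0,0,0],[0,0,0],[0,0,0],[0,0,0]],"gripper":[1,1,1,1,1]}'
```

```text
clock: 4.9
position: [0.4346, 0.2253, 0.0793]
tool_rot: [3.142, -0.0, 1.404]
force: [-0.6, 0.0, -0.0]
grip_width: -0.0
finger_force: 0.0
clock: 5.4
position: [0.4346, 0.2253, 0.0773]
tool_rot: [-3.142, 0.0, 1.404]
force: [-0.2, -0.7, -0.5]
grip_width: 0.0003
finger_force: 0.0
```

```bash
python3 -m crank '{"travel":[[0,0,-0.1],[0,0,-0.15],[0,0,-0.15],[0,0,-0.15],[0,0,-0.15]],"turn":[[0,0,0],[0,0,0],[0,0,0],[0,0,0],[0,0,0]],"gripper":[1,1,1,1,1]}'
python3 -m crank '{"travel":[[0,0,-0.1],[0,0,-0.15],[0,0,-0.15],[0,0,-0.15],[0,0,-0.15]],"turn":[[0,0,0],[0,0,0],[0,0,0],[0,0,0],[0,0,0]],"gripper":[1,1,1,1,1]}'
```

```text
clock: 5.9
position: [0.4343, 0.2254, 0.0758]
tool_rot: [-3.141, 0.0, 1.404]
force: [-3.5, 1.0, 3.9]
grip_width: 0.0002
finger_force: 2.2
clock: 6.4
position: [0.4345, 0.2254, 0.0743]
tool_rot: [-3.141, -0.0, 1.404]
force: [-3.7, 0.5, 4.2]
grip_width: -0.0001
finger_force: 2.2
```

```bash
python3 -m crank '{"travel":[[0,0,-0.1],[0,0,-0.2],[0,0,-0.2],[0,0,-0.2],[0,0,-0.2]],"turn":[[0,0,0],[0,0,0],[0,0,0],[0,0,0],[0,0,0]],"gripper":[1,1,1,1,1]}'
python3 -m crank '{"travel":[[0,0,-0.1],[0,0,-0.15],[0,0,-0.15],[0,0,-0.15],[0,0,-0.15]],"turn":[[0,0,0],[0,0,0],[0,0,0],[0,0,0],[0,0,0]],"gripper":[1,1,1,1,1]}'
python3 - <<'E'
from h import *
f=grab("scene");cv2.imwrite("pics/p2.png",f["bgr"]);g=cv2.cvtColor(f["bgr"],cv2.COLOR_BGR2GRAY)
# label plate on shut cover: light patch at about (343,162)
print(g[155:170:3,335:352:4])
E
```

```text
clock: 6.9
position: [0.4344, 0.2253, 0.0724]
tool_rot: [-3.142, 0.0, 1.404]
force: [-7.6, -0.4, 8.6]
grip_width: -0.0
finger_force: 1.0
clock: 7.4
position: [0.4337, 0.2254, 0.0709]
tool_rot: [-3.141, 0.0, 1.404]
force: [-13.6, 0.6, 12.1]
grip_width: 0.0001
finger_force: 1.1
[[97 96 95 95 96]
 [55 97 95 95 97]
 [23 97 95 95 96]
 [24 96 95 95 95]
 [22 19 97 99 57]]
```

```bash
python3 -m crank '{"travel":[[-0.1,0.02,0],[-0.2,0.03,0],[-0.2,0.03,0],[-0.2,0.03,0],[-0.2,0.03,0]],"turn":[[0,0,0],[0,0,0],[0,0,0],[0,0,0],[0,0,0]],"gripper":[1,1,1,1,1]}'
python3 -m crank '{"travel":[[-0.05,0.01,-0.05],[-0.1,0.02,-0.1],[-0.1,0.02,-0.1],[-0.1,0.02,-0.1],[-0.1,0.02,-0.1]],"turn":[[0,0,0],[0,0,0],[0,0,0],[0,0,0],[0,0,0]],"gripper":[1,1,1,1,1]}'
python3 - <<'E'
from h import *
f=grab("scene");g=cv2.cvtColor(f["bgr"],cv2.COLOR_BGR2GRAY)
print(g[155:170:3,335:352:4])
E
```

```text
clock: 7.95
position: [0.4331, 0.2256, 0.0711]
tool_rot: [3.141, -0.0, 1.404]
force: [-2.0, -1.1, 6.2]
grip_width: -0.0001
finger_force: 1.1
clock: 8.45
position: [0.4323, 0.2258, 0.07]
tool_rot: [3.14, -0.0, 1.403]
force: [0.1, -0.2, 5.8]
grip_width: 0.0
finger_force: 1.1
[[97 96 96 96 96]
 [51 97 95 96 96]
 [21 97 96 95 96]
 [25 95 95 96 97]
 [23 18 96 99 54]]
```

Friction is relieved and the force is clean at 6 N. I keep pressing a little further.

```bash
python3 -m crank '{"travel":[[-0.03,0,-0.07],[-0.05,0.01,-0.13],[-0.05,0.01,-0.13],[-0.05,0.01,-0.13],[-0.05,0.01,-0.13]],"turn":[[0,0,0],[0,0,0],[0,0,0],[0,0,0],[0,0,0]],"gripper":[1,1,1,1,1]}'
python3 - <<'E'
from h import *
f=grab("scene");g=cv2.cvtColor(f["bgr"],cv2.COLOR_BGR2GRAY)
print(g[155:170:3,335:352:4])
E
```

```text
clock: 9.0
position: [0.4317, 0.2259, 0.0687]
tool_rot: [3.141, -0.0, 1.403]
force: [-1.8, -0.4, 7.6]
grip_width: -0.0003
finger_force: 1.2
[[96 96 95 96 95]
 [60 96 96 96 95]
 [18 97 96 96 95]
 [24 96 96 95 96]
 [23 17 96 98 60]]
```

```bash
python3 -m crank '{"travel":[[-0.03,0,-0.07],[-0.05,0.01,-0.1],[-0.05,0.01,-0.1],[-0.05,0.01,-0.1],[-0.05,0.01,-0.1]],"turn":[[0,0,0],[0,0,0],[0,0,0],[0,0,0],[0,0,0]],"gripper":[1,1,1,1,1]}'
python3 - <<'E'
from h import *
f=grab("scene");g=cv2.cvtColor(f["bgr"],cv2.COLOR_BGR2GRAY)
print(g[155:170:3,335:352:4])
cv2.imwrite("pics/p3.png",f["bgr"])
E
```

```text
clock: 9.55
position: [0.4312, 0.2261, 0.0678]
tool_rot: [3.141, -0.0, 1.403]
force: [-1.3, -0.3, 6.7]
grip_width: 0.0001
finger_force: 1.5
[[98 96 95 95 96]
 [88 96 96 96 96]
 [19 96 95 95 95]
 [27 96 96 96 96]
 [23 20 95 99 58]]
```

```bash
python3 -m crank '{"travel":[[-0.03,0,-0.07],[-0.03,0.01,-0.1],[-0.03,0.01,-0.1],[-0.03,0.01,-0.1],[-0.03,0.01,-0.1]],"turn":[[0,0,0],[0,0,0],[0,0,0],[0,0,0],[0,0,0]],"gripper":[1,1,1,1,1]}'
python3 - <<'E'
from h import *
f=grab("scene");g=cv2.cvtColor(f["bgr"],cv2.COLOR_BGR2GRAY)
print(g[155:170:3,335:352:4])
cv2.imwrite("pics/p3.png",cv2.resize(f["bgr"][90:220,260:400],None,fx=4,fy=4,interpolation=2))
E
```

```text
clock: 10.1
position: [0.4312, 0.2261, 0.0672]
tool_rot: [3.14, -0.001, 1.403]
force: [-3.7, -2.6, 17.8]
grip_width: 0.0
finger_force: 6.0
[[ 98  97  96  96  96]
 [ 89  97  97  97  96]
 [ 20  97  97  97  96]
 [ 23  96  96  96  97]
 [ 24  19  95 100  58]]
```

View pics/p3.png

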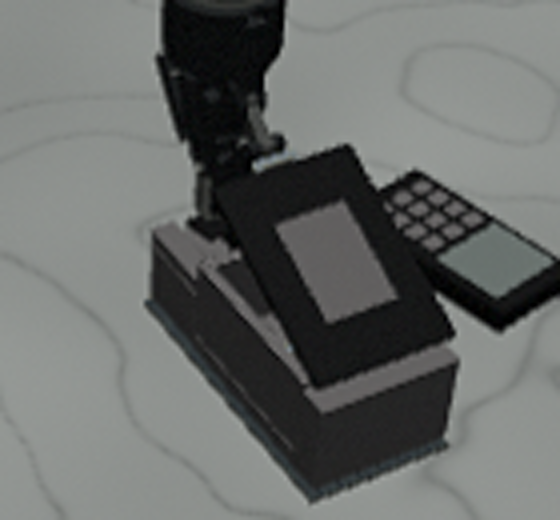

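The cover is free and part-way open, with its edge beside the gripper at (230,190) in the crop. I back off up and toward the robot.

```bash
python3 -m crank '{"travel":[[-0.1,0,0.4],[-0.4,0.1,0.8],[-1.2,0.2,1.6],[-2.2,0.3,3],[-3,0.5,5]],"turn":[[0,0,0],[0,0,0],[0,0,0],[0,0,0],[0,0,0]],"gripper":[1,1,1,1,1]}'
python3 -m crank '{"travel":[[0,-2,4],[0,-4,8],[0,-6,11],[0,-8,13],[0,-8,13]],"turn":[[0,0,0],[0,0,0],[0,0,0],[0,0,0],[0,0,0]],"gripper":[1,1,1,1,1]}'
python3 - <<'E'
from h import *
f,g=grab("scene"),grab("top")
a=cv2.resize(f["bgr"][90:220,260:390],None,fx=3,fy=3,interpolation=2);b=cv2.resize(g["bgr"][170:300,140:270],None,fx=3,fy=3,interpolation=2)
cv2.imwrite("pics/p4.png",np.hstack([a,b]));
E
```

```text
clock: 10.65
position: [0.3987, 0.2308, 0.1167]
tool_rot: [-3.14, 0.001, 1.404]
force: [0.7, -0.2, 1.7]
grip_width: -0.0
finger_force: 0.0
clock: 11.15
position: [0.4007, 0.1494, 0.2488]
tool_rot: [3.138, -0.0, 1.401]
force: [-0.1, 1.0, -1.1]
grip_width: 0.0002
finger_force: 0.0
```

View pics/p4.png

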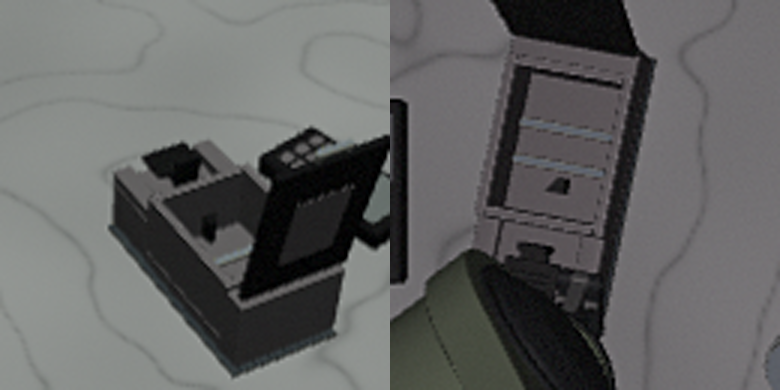

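The cover stands fully open and the bay is free, with the bars at right crop (565,130) and (560,165). A small black nub sits on the bay floor at (560,185).

```bash
python3 - <<'E'
from h import *
t=grab("top");s=grab("scene")
o=np.array([.548,.209]);a=np.radians(-9.4);R=np.array([[np.cos(a),np.sin(a)],[-np.sin(a),np.cos(a)]])
L=lambda p:np.round(R@(np.array(p[:2])-o)*1000,1)
for n,u,z in(("barL+",(183.3,210.7),.029),("bar+R",(214,215.7),.029),("bar-L",(181.3,222.7),.029),("bar-R",(211.3,228),.029),("nub",(196.7,231.7),.026),("nub",(196.7,231.7),.045)): p=plane(t,u,z);print(n,p.round(4),L(p))
# rim outer: top crop px of front-wall/back
x=tri(t,(196.7,230),s,(209/3+260,228/3+90));print("nub",x,L(x))
E
```

```text
barL+ [0.5684 0.2484 0.029 ] [13.7 42.2]
bar+R [0.5578 0.1737 0.029 ] [ 15.5 -33.3]
bar-L [0.5393 0.2521 0.029 ] [-15.6  41.1]
bar-R [0.528  0.1792 0.029 ] [-14.8 -32.7]
nub [0.5185 0.2146 0.026 ] [-30.    0.7]
nub [0.5179 0.2109 0.045 ] [-30.  -3.]
nub [0.52149144 0.20915652 0.05416153] [-26.2  -4.2]
```

The bay frame is confirmed, with the bars at x = ±15. The nub stands near x −28, y 0 in the bay, where a mid-length grip would put a finger. So I grip the roll 24 mm toward its +y end.

```bash
python3 -m crank '{"travel":[[1.6,-3,0],[3.2,-6,0],[4.8,-9,0],[6.4,-12,0],[8,-15,0]],"turn":[[0,0,-1],[0,0,-2],[0,0,-3],[0,0,-4],[0,0,-5]],"gripper":[0,0,0,0,0]}'
python3 -m crank '{"travel":[[1.5,-3,0],[3,-6,0],[4.5,-9,0],[6,-12,0],[7.1,-14.3,0]],"turn":[[0,0,-1],[0,0,-2],[0,0,-3],[0,0,-4],[0,0,-5.4]],"gripper":[0,0,0,0,0]}'
python3 -m crank '{"travel":[[0,0,-4],[0,0,-8],[0,0,-12],[0,0,-15],[0,0,-17]],"turn":[[0,0,0],[0,0,0],[0,0,0],[0,0,0],[0,0,0]],"gripper":[0,0,0,0,0]}'
python3 -m crank '{"travel":[[0,0,-1],[0,0,-1],[0,0,-1],[0,0,-1],[0,0,-1]],"turn":[[0,0,0],[0,0,0],[0,0,0],[0,0,0],[0,0,0]],"gripper":[0,0,0,0,0]}'
python3 - <<'E'
from h import *
f=grab("scene");
cv2.imwrite("pics/p5.png",cv2.resize(f["bgr"][160:280,150:290],None,fx=4,fy=4,interpolation=2))
print(bot.observe()["position"])
E
```

```text
clock: 11.85
position: [0.4805, 0.0008, 0.2455]
tool_rot: [-3.14, 0.0, 1.317]
force: [0.0, 1.2, -0.2]
grip_width: 0.0726
finger_force: 0.0
clock: 12.35
position: [0.5518, -0.1427, 0.245]
tool_rot: [-3.14, 0.0, 1.222]
force: [-0.9, -0.2, 0.6]
grip_width: 0.0853
finger_force: 0.0
clock: 12.85
position: [0.55, -0.1402, 0.0729]
tool_rot: [-3.137, -0.0, 1.224]
force: [-0.2, -0.6, -0.2]
grip_width: 0.0854
finger_force: 0.0
clock: 13.35
position: [0.5517, -0.142, 0.0674]
tool_rot: [3.14, -0.0, 1.222]
force: [-0.4, -0.6, 0.1]
grip_width: 0.0856
finger_force: 0.0
[ 0.55163517 -0.1420324   0.06726539]
```

View pics/p5.png

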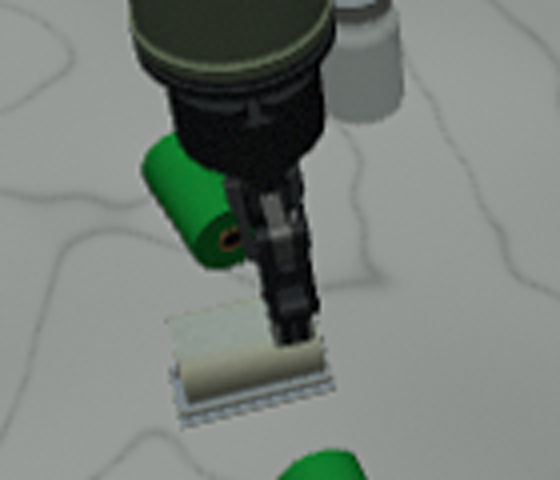

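The fingers at (292,320) straddle the white roll near its +y end, aligned with it. The greens are clear. I lower and grip.

```bash
python3 -m crank '{"travel":[[0,0,-1.2],[0,0,-2.4],[0,0,-3.6],[0,0,-4.8],[0,0,-5.6]],"turn":[[0,0,0],[0,0,0],[0,0,0],[0,0,0],[0,0,0]],"gripper":[0,0,0,0,0]}'
python3 -m crank '{"travel":[[0,0,0],[0,0,0],[0,0,0],[0,0,0],[0,0,0]],"turn":[[0,0,0],[0,0,0],[0,0,0],[0,0,0],[0,0,0]],"gripper":[0.5,0.6,0.6,0.6,0.6]}' 30
python3 -m crank '{"travel":[[0,0,0],[0,0,0],[0,0,0],[0,0,0],[0,0,0]],"turn":[[0,0,0],[0,0,0],[0,0,0],[0,0,0],[0,0,0]],"gripper":[0.6,0.6,0.6,0.6,0.6]}' 30
```

```text
clock: 13.9
position: [0.5507, -0.1417, 0.0088]
tool_rot: [-3.14, 0.0, 1.222]
force: [-0.1, -0.8, -0.1]
grip_width: 0.0853
finger_force: 0.0
clock: 14.4
position: [0.552, -0.142, 0.0111]
tool_rot: [3.14, -0.0, 1.222]
force: [2.9, -0.3, 2.9]
grip_width: 0.0489
finger_force: 31.5
clock: 14.9
position: [0.552, -0.142, 0.011]
tool_rot: [3.14, -0.0, 1.222]
force: [3.9, -0.5, 6.2]
grip_width: 0.0493
finger_force: 31.8
```

```bash
python3 -m crank '{"travel":[[0,0,0.5],[0,0,1.5],[0,0,4],[0,0,7],[0,0,10]],"turn":[[0,0,0],[0,0,0],[0,0,0],[0,0,0],[0,0,0]],"gripper":[0.6,0.6,0.6,0.6,0.6]}'
python3 -m crank '{"travel":[[0,2,3],[0,4,5],[0,7.5,7],[0,11.5,9],[0,15.5,9]],"turn":[[0,0,1],[0,0,2],[0,0,3],[0,0,4],[0,0,5]],"gripper":[0.6,0.6,0.6,0.6,0.6]}'
python3 -m crank '{"travel":[[0,4.5,0],[0,9,0],[0,13.5,0],[0,18,0],[0,22.1,0]],"turn":[[0,0,1],[0,0,2],[0,0,3],[0,0,4],[0,0,5.6]],"gripper":[0.6,0.6,0.6,0.6,0.6]}'
python3 -m crank '{"travel":[[0,0,-1],[0,0,-2],[0,0,-3],[0,0,-4],[0,0,-4]],"turn":[[0,0,0],[0,0,0],[0,0,0],[0,0,0],[0,0,0]],"gripper":[0.6,0.6,0.6,0.6,0.6]}'
python3 - <<'E'
from h import *
f,g=grab("scene"),grab("top")
a=cv2.resize(f["bgr"][80:210,270:400],None,fx=3,fy=3,interpolation=2);b=cv2.resize(g["bgr"][150:280,140:270],None,fx=3,fy=3,interpolation=2)
cv2.imwrite("pics/p6.png",np.hstack([a,b]));
E
```

```text
clock: 15.4
position: [0.5506, -0.1418, 0.112]
tool_rot: [-3.14, 0.0, 1.222]
force: [0.2, -0.0, -1.8]
grip_width: 0.0488
finger_force: 31.5
clock: 15.9
position: [0.5517, 0.0144, 0.2036]
tool_rot: [3.138, -0.001, 1.309]
force: [0.3, -0.6, -2.2]
grip_width: 0.049
finger_force: 31.6
clock: 16.4
position: [0.5504, 0.2361, 0.2011]
tool_rot: [-3.141, 0.0, 1.409]
force: [1.0, -0.0, -1.5]
grip_width: 0.0493
finger_force: 31.6
clock: 16.9
position: [0.5508, 0.2328, 0.1591]
tool_rot: [-3.14, 0.002, 1.406]
force: [-0.4, 0.4, -0.9]
grip_width: 0.0493
finger_force: 31.6
```

View pics/p6.png

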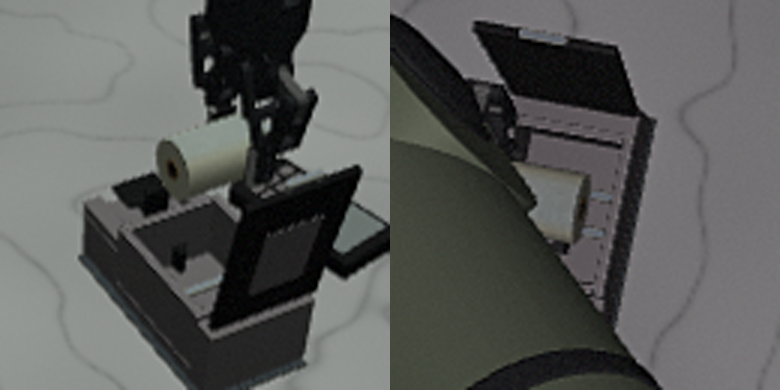

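The roll is held level over the bay with its −y end at right crop (586,205). I check its alignment numerically before lowering.

```bash
python3 - <<'E'
from h import *
g=grab("top");s=grab("scene");print(bot.observe()["position"])
o=np.array([.548,.209]);a=np.radians(-9.4);R=np.array([[np.cos(a),np.sin(a)],[-np.sin(a),np.cos(a)]])
p=plane(g,(205.3,218.3),.18);print(p,R@(p[:2]-o)*1000)
p=plane(s,(270+172/3,80+168/3),.18);print(p,R@(p[:2]-o)*1000)
E
```

```text
[0.55154831 0.23394899 0.16092539]
[0.54206335 0.16764428 0.18      ] [  0.89752787 -41.77001256]
[0.54300818 0.17117575 0.18      ] [  1.25289077 -38.13164521]
```

```bash
python3 -m crank '{"travel":[[0,0,-1.2],[0,0,-2.4],[0,0,-3.6],[0,0,-4.8],[0,0,-6]],"turn":[[0,0,0],[0,0,0],[0,0,0],[0,0,0],[0,0,0]],"gripper":[0.6,0.6,0.6,0.6,0.6]}'
python3 -m crank '{"travel":[[0,0,-0.7],[0,0,-1.4],[0,0,-2.1],[0,0,-2.8],[0,0,-3]],"turn":[[0,0,0],[0,0,0],[0,0,0],[0,0,0],[0,0,0]],"gripper":[0.6,0.6,0.6,0.6,0.6]}'
python3 -m crank '{"travel":[[0,0,-0.4],[0,0,-0.8],[0,0,-1.2],[0,0,-1.6],[0,0,-1.8]],"turn":[[0,0,0],[0,0,0],[0,0,0],[0,0,0],[0,0,0]],"gripper":[0.6,0.6,0.6,0.6,0.6]}'
```

```text
clock: 17.6
position: [0.5511, 0.2341, 0.0991]
tool_rot: [-3.141, 0.0, 1.407]
force: [-0.6, -0.2, -1.2]
grip_width: 0.0488
finger_force: 31.6
clock: 18.1
position: [0.551, 0.234, 0.0697]
tool_rot: [-3.141, 0.0, 1.407]
force: [-0.6, -0.0, -1.2]
grip_width: 0.0493
finger_force: 31.6
clock: 18.6
position: [0.5512, 0.234, 0.0521]
tool_rot: [-3.141, 0.0, 1.407]
force: [0.5, 0.1, -1.9]
grip_width: 0.0492
finger_force: 31.6
```

```bash
python3 -m crank '{"travel":[[0,0,-0.4],[0,0,-0.8],[0,0,-1.2],[0,0,-1.2],[0,0,-1.2]],"turn":[[0,0,0],[0,0,0],[0,0,0],[0,0,0],[0,0,0]],"gripper":[0.6,0.6,0.6,0.6,0.6]}'
python3 -m crank '{"travel":[[0,0,-0.1],[0,0,-0.2],[0,0,-0.3],[0,0,-0.4],[0,0,-0.4]],"turn":[[0,0,0],[0,0,0],[0,0,0],[0,0,0],[0,0,0]],"gripper":[0.6,0.6,0.6,0.6,0.6]}'
python3 -m crank '{"travel":[[0,0,-0.1],[0,0,-0.2],[0,0,-0.2],[0,0,-0.2],[0,0,-0.2]],"turn":[[0,0,0],[0,0,0],[0,0,0],[0,0,0],[0,0,0]],"gripper":[0.6,0.6,0.6,0.6,0.6]}'
```

```text
clock: 19.1
position: [0.5512, 0.2341, 0.0404]
tool_rot: [-3.141, 0.0, 1.407]
force: [-0.2, 0.5, -1.0]
grip_width: 0.0485
finger_force: 31.6
clock: 19.6
position: [0.5512, 0.2341, 0.0363]
tool_rot: [-3.141, 0.0, 1.407]
force: [0.4, -0.5, -1.6]
grip_width: 0.0489
finger_force: 31.6
clock: 20.1
position: [0.5514, 0.2342, 0.0347]
tool_rot: [3.141, -0.0, 1.407]
force: [-1.1, -0.7, 4.6]
grip_width: 0.0488
finger_force: 32.9
```

```bash
python3 -m crank '{"travel":[[0,0,-0.05],[0,0,-0.1],[0,0,-0.1],[0,0,-0.1],[0,0,-0.1]],"turn":[[0,0,0],[0,0,0],[0,0,0],[0,0,0],[0,0,0]],"gripper":[0.6,0.6,0.6,0.6,0.6]}'
python3 - <<'E'
from h import *
o=bot.observe();print(o["position"],o["force"],o["moment"],o["finger_force"])
f,g=grab("scene"),grab("top")
a=cv2.resize(f["bgr"][90:210,280:390],None,fx=5,fy=5,interpolation=2)
cv2.imwrite("pics/p7.png",a)
E
```

```text
clock: 20.6
position: [0.5518, 0.2343, 0.0342]
tool_rot: [3.141, -0.001, 1.407]
force: [-1.2, -1.7, 13.4]
grip_width: 0.0495
finger_force: 34.6
[0.55178829 0.23430935 0.03423582] [-1.19226718 -1.73884568 13.4191463 ] [-0.13406889  1.00166682  0.01660803] 34.63138025603257
```

View pics/p7.png

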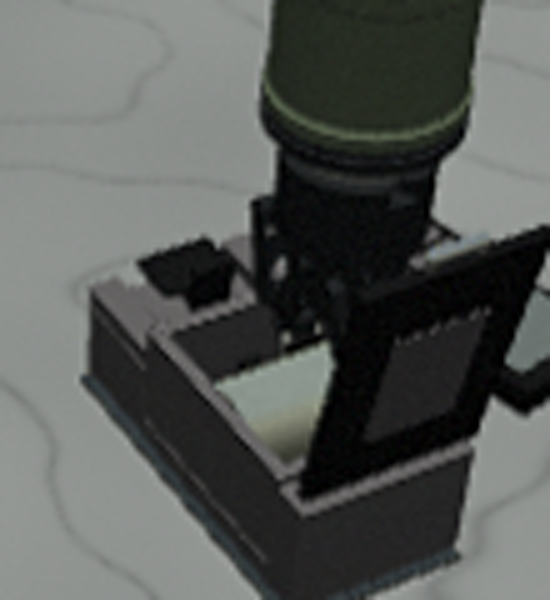

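The roll is down in the bay, but the force rises at TCP 0.034. That is earlier than the pad height implies (about 0.0305). I back up a little and compare the moments.

```bash
python3 -m crank '{"travel":[[0,0,0.2],[0,0,0.4],[0,0,0.4],[0,0,0.4],[0,0,0.4]],"turn":[[0,0,0],[0,0,0],[0,0,0],[0,0,0],[0,0,0]],"gripper":[0.6,0.6,0.6,0.6,0.6]}'
python3 -c "
from h import *
o=bot.observe();print(o['position'],o['force'],o['moment'])"
python3 -m crank '{"travel":[[0.1,0,0],[0.2,0,-0.2],[0.2,0,-0.3],[0.2,0,-0.3],[0.2,0,-0.3]],"turn":[[0,0,0],[0,0,0],[0,0,0],[0,0,0],[0,0,0]],"gripper":[0.6,0.6,0.6,0.6,0.6]}'
python3 -c "
from h import *
o=bot.observe();print(o['position'],o['force'],o['moment'])
g=grab('top');s=grab('scene');import cv2;cv2.imwrite('pics/t8.png',g['bgr'])"
```

```text
clock: 21.2
position: [0.5512, 0.2341, 0.0373]
tool_rot: [-3.141, 0.0, 1.407]
force: [-0.1, -0.2, -2.3]
grip_width: 0.0493
finger_force: 31.5
[0.5511726  0.23408474 0.0373174 ] [-0.11973542 -0.18667939 -2.25692589] [-0.00898258  0.02775237 -0.00866529]
clock: 21.7
position: [0.5532, 0.2341, 0.0344]
tool_rot: [-3.141, 0.0, 1.407]
force: [0.2, 0.3, -1.5]
grip_width: 0.049
finger_force: 31.5
[0.55322836 0.2341057  0.0344031 ] [ 0.17816275  0.26097844 -1.49082097] [0.0237975  0.00044767 0.04707081]
```

Shifting 2 mm back clears it, so something at the front was rubbing. I continue lowering there.

```bash
python3 -m crank '{"travel":[[0.1,0,0],[0.1,0,-0.1],[0.1,0,-0.2],[0.1,0,-0.2],[0.1,0,-0.2]],"turn":[[0,0,0],[0,0,0],[0,0,0],[0,0,0],[0,0,0]],"gripper":[0.6,0.6,0.6,0.6,0.6]}'
python3 -c "
from h import *
o=bot.observe();print(o['position'],o['force'],o['moment'])"
python3 -m crank '{"travel":[[0,0,-0.1],[0,0,-0.15],[0,0,-0.15],[0,0,-0.15],[0,0,-0.15]],"turn":[[0,0,0],[0,0,0],[0,0,0],[0,0,0],[0,0,0]],"gripper":[0.6,0.6,0.6,0.6,0.6]}'
python3 -c "
from h import *
o=bot.observe();print(o['position'],o['force'],o['moment'])"
```

```text
clock: 22.3
position: [0.5547, 0.2342, 0.033]
tool_rot: [3.141, -0.0, 1.407]
force: [-1.4, -2.5, 7.0]
grip_width: 0.0488
finger_force: 31.2
[0.55465855 0.23418547 0.03295157] [-1.38105496 -2.51142877  6.99259996] [-0.17750666 -0.00911398 -0.07158732]
clock: 22.8
position: [0.555, 0.2342, 0.0325]
tool_rot: [3.14, -0.0, 1.407]
force: [-7.7, -5.5, 25.0]
grip_width: 0.0487
finger_force: 38.1
[0.55501997 0.23420879 0.0324583 ] [-7.71079332 -5.48189242 25.03692364] [-0.90941363 -0.19662718 -0.18836068]
```

The contact is now centred and the roll sits on the bars. The earlier snag at printer x ≈ −75 was the gripper's linkage on the latch hook. I ease the load, open only a little, and rise.

```bash
python3 -m crank '{"travel":[[0,0,0.1],[-0.05,0,0.1],[-0.1,0,0.1],[-0.1,0,0.07],[-0.1,0,0.07]],"turn":[[0,0,0],[0,0,0],[0,0,0],[0,0,0],[0,0,0]],"gripper":[0.6,0.6,0.6,0.6,0.6]}'
python3 -m crank '{"travel":[[0,0,0],[0,0,0],[0,0,0],[0,0,0],[0,0,0]],"turn":[[0,0,0],[0,0,0],[0,0,0],[0,0,0],[0,0,0]],"gripper":[0.42,0.4,0.38,0.36,0.36]}' 20
```

```text
clock: 23.3
position: [0.5544, 0.2343, 0.0327]
tool_rot: [3.14, -0.001, 1.407]
force: [2.4, -1.6, 13.6]
grip_width: 0.0492
finger_force: 35.4
clock: 23.8
position: [0.5546, 0.2347, 0.0332]
tool_rot: [3.139, -0.002, 1.407]
force: [0.7, -1.4, 21.6]
grip_width: 0.0546
finger_force: 10.9
```

```bash
python3 -m crank '{"travel":[[0,0,0.1],[0,0,0.2],[0,0,0.3],[0,0,0.3],[0,0,0.3]],"turn":[[0,0,0],[0,0,0],[0,0,0],[0,0,0],[0,0,0]],"gripper":[0.36,0.36,0.36,0.36,0.36]}'
python3 -c "
from h import *
o=bot.observe();print(o['position'],o['force'],o['moment'])"
```

```text
clock: 24.3
position: [0.553, 0.2341, 0.0345]
tool_rot: [-3.141, 0.0, 1.407]
force: [0.0, 0.2, 0.3]
grip_width: 0.0543
finger_force: 0.2
[0.55302219 0.23408345 0.03449982] [0.04229319 0.15165007 0.30388114] [0.01303989 0.02664824 0.01402721]
```

```bash
python3 -m crank '{"travel":[[0,0,0.3],[0,0,0.6],[0,0,1],[0,0,1.5],[0,0,2]],"turn":[[0,0,0],[0,0,0],[0,0,0],[0,0,0],[0,0,0]],"gripper":[0.36,0.36,0.36,0.36,0.36]}'
python3 -m crank '{"travel":[[0,0,1],[0,0,3],[0,0,6],[0,0,10],[0,0,14]],"turn":[[0,0,0],[0,0,0],[0,0,0],[0,0,0],[0,0,0]],"gripper":[0.3,0.3,0.3,0.3,0.3]}'
python3 -m crank '{"travel":[[0,-3,2],[0,-7,4],[0,-11.5,5],[0,-16,5],[0,-20,5]],"turn":[[0,0,0],[0,0,0],[0,0,0],[0,0,0],[0,0,0]],"gripper":[1,1,1,1,1]}'
python3 - <<'E'
from h import *
f,g=grab("scene"),grab("top")
a=cv2.resize(f["bgr"][90:220,270:400],None,fx=3,fy=3,interpolation=2);b=cv2.resize(g["bgr"][150:280,140:270],None,fx=3,fy=3,interpolation=2)
cv2.imwrite("pics/p8.png",np.hstack([a,b]));
E
```

```text
clock: 24.8
position: [0.5533, 0.2341, 0.0552]
tool_rot: [3.142, -0.0, 1.407]
force: [-0.5, 0.6, -1.0]
grip_width: 0.0547
finger_force: 0.0
clock: 25.3
position: [0.5529, 0.234, 0.1967]
tool_rot: [-3.141, -0.0, 1.408]
force: [0.7, 0.2, 0.2]
grip_width: 0.0598
finger_force: 0.0
clock: 25.8
position: [0.5531, 0.0318, 0.2459]
tool_rot: [3.14, 0.0, 1.407]
force: [0.4, -0.0, -0.8]
grip_width: 0.0001
finger_force: 0.0
```

View pics/p8.png

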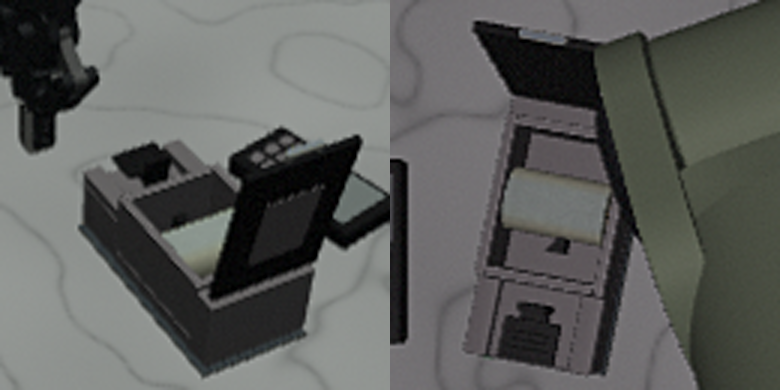

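The roll lies in the bay along printer y, at right crop (556,207), with its ends inside the walls. The cover is open and the latch is at rest. I check the roll's place in numbers and plan the cover push.

```bash
python3 - <<'E'
from h import *
g=grab("top")
o=np.array([.548,.209]);a=np.radians(-9.4);R=np.array([[np.cos(a),np.sin(a)],[-np.sin(a),np.cos(a)]])
for u in((556,207),(506,201),(606,213)):
    p=plane(g,((u[0]-390)/3+140,u[1]/3+150),.051);print(R@(p[:2]-o)*1000)
# path of tip: lower front corner (half 15 along x) touching outer face at r from hinge
print("above-edge",np.round(o+R.T@np.array([.135,0]),4))
for th in(1.75,1.6,1.4,1.2,1.0,.8,.6,.4,.25,.15):
    r=.118; x=.075-r*np.cos(th)+.009*np.sin(th); z=.0835+r*np.sin(th)+.009*np.cos(th)
    tx=x+.015; w=o+R.T@np.array([tx,0]); print(th,"tcp printer x",round(tx,4),"world",w.round(4),round(z,4))
E
```

```text
[-1.17981281  5.00426241]
[-3.79904108 44.84340034]
[  1.43546097 -34.77472677]
above-edge [0.6812 0.187 ]
1.75 tcp printer x 0.1199 world [0.6663 0.1894] 0.198
1.6 tcp printer x 0.1024 world [0.6491 0.1923] 0.2012
1.4 tcp printer x 0.0788 world [0.6258 0.1961] 0.2013
1.2 tcp printer x 0.0556 world [0.6029 0.1999] 0.1967
1.0 tcp printer x 0.0338 world [0.5814 0.2035] 0.1877
0.8 tcp printer x 0.0142 world [0.5621 0.2067] 0.1744
0.6 tcp printer x -0.0023 world [0.5457 0.2094] 0.1576
0.4 tcp printer x -0.0152 world [0.533  0.2115] 0.1377
0.25 tcp printer x -0.0221 world [0.5262 0.2126] 0.1214
0.15 tcp printer x -0.0253 world [0.523  0.2131] 0.11
```

```bash
python3 - <<'E'
from h import *
o=np.array([.548,.209]);a=np.radians(-9.4);R=np.array([[np.cos(a),np.sin(a)],[-np.sin(a),np.cos(a)]])
g=grab("top");h=cv2.cvtColor(g["bgr"],cv2.COLOR_BGR2HSV).astype(int)
print(h[219,176:216:2].tolist())
b=g["bgr"].astype(int)
m=((b[:,:,2]<=b[:,:,1]+1)&(b.max(2)>75)).astype(np.uint8)
m[:200]=0;m[240:]=0;m[:,:174]=0;m[:,218:]=0
n,l,st,ce=cv2.connectedComponentsWithStats(m,connectivity=4);k=1+st[1:,4].argmax();print(st[k],ce[k])
ys,xs=np.where(l==k);P=np.array([(R@(plane(g,(x,y),.07)[:2]-o))*1000 for x,y in zip(xs,ys)],np.float32)
print(cv2.minAreaRect(P),P.mean(0),cv2.fitLine(P,cv2.DIST_L2,0,.01,.01).ravel(), P.min(0),P.max(0))
E
```

```text
[[156, 29, 44], [54, 11, 116], [75, 9, 115], [68, 9, 113], [83, 9, 115], [83, 9, 116], [90, 7, 115], [90, 4, 114], [75, 4, 115], [80, 7, 117], [90, 6, 118], [72, 11, 116], [83, 9, 118], [80, 7, 116], [80, 6, 118], [83, 9, 119], [75, 4, 114], [84, 10, 122], [120, 5, 47], [90, 48, 16]]
[177 206  35  23 512] [193.86132812 217.69726562]
((2.5344581604003906, 3.988452911376953), (39.74234390258789, 79.4110336303711), 0.027048073709011078) [0.7014111 5.097384 ] [0.03309881 0.9994521  0.70141065 5.0973916 ] [-17.351059 -35.72362 ] [22.389658 43.694958]
```

```bash
python3 -m crank '{"travel":[[3,0,0],[6,0,0],[9,0,0],[12,0.5,0],[14.3,2,0]],"turn":[[0,0,0],[0,0,0],[0,0,0],[0,0,0],[0,0,0]],"gripper":[1,1,1,1,1]}'
python3 -m crank '{"travel":[[0,3,0],[0,6,0],[0,9,0],[0,12,0],[0,13.2,0]],"turn":[[0,0,0],[0,0,0],[0,0,0],[0,0,0],[0,0,0]],"gripper":[1,1,1,1,1]}'
python3 -m crank '{"travel":[[0,0,-1],[0,0,-2],[0,0,-3.5],[0,0,-4.8],[0,0,-4.8]],"turn":[[0,0,0],[0,0,0],[0,0,0],[0,0,0],[0,0,0]],"gripper":[1,1,1,1,1]}'
python3 -m crank '{"travel":[[-0.5,0.1,0],[-1,0.15,0],[-1.5,0.25,0],[-2,0.3,0],[-2.5,0.4,0]],"turn":[[0,0,0],[0,0,0],[0,0,0],[0,0,0],[0,0,0]],"gripper":[1,1,1,1,1]}'
```

```text
clock: 26.5
position: [0.6976, 0.0547, 0.2447]
tool_rot: [3.142, 0.0, 1.407]
force: [-0.4, -1.0, -0.5]
grip_width: -0.0001
finger_force: 0.0
clock: 27.0
position: [0.6949, 0.1918, 0.2449]
tool_rot: [-3.14, -0.002, 1.412]
force: [-0.7, 0.5, -0.2]
grip_width: 0.0
finger_force: 0.0
clock: 27.5
position: [0.6954, 0.1848, 0.1939]
tool_rot: [-3.138, 0.002, 1.406]
force: [-0.9, 0.7, 0.1]
grip_width: 0.0001
finger_force: 0.0
clock: 28.0
position: [0.6709, 0.1902, 0.1971]
tool_rot: [3.141, -0.0, 1.407]
force: [2.1, -0.1, 1.8]
grip_width: -0.0002
finger_force: 0.9
```

```bash
python3 -m crank '{"travel":[[-1.1,0.1,0.2],[-2.2,0.2,0.4],[-3.4,0.4,0.5],[-4.5,0.6,0.4],[-5.7,0.8,0.2]],"turn":[[0,0,0],[0,0,0],[0,0,0],[0,0,0],[0,0,0]],"gripper":[1,1,1,1,1]}'
python3 -c "
from h import *
g=grab('scene');import cv2;cv2.imwrite('pics/t9.png',g['bgr']);x=cv2.cvtColor(g['bgr'],6);print((x[100:215:4,325:385:4]<45).astype(int))"
```

```text
clock: 28.5
position: [0.6138, 0.1981, 0.1993]
tool_rot: [3.14, -0.0, 1.407]
force: [1.6, -0.2, 2.3]
grip_width: -0.0004
finger_force: 1.1
[[0 0 0 0 0 1 1 1 1 1 1 1 1 1 0]
 [0 0 0 0 0 0 1 1 1 1 1 1 1 1 0]
 [0 0 0 0 0 0 1 1 1 1 1 1 1 0 0]
 [0 0 0 0 0 0 1 1 1 1 1 1 1 0 0]
 [0 0 0 0 0 0 1 1 1 1 1 1 1 0 0]
 [0 0 0 0 0 0 0 1 1 1 1 1 1 1 0]
 [0 0 0 0 0 0 0 0 1 1 1 1 1 1 0]
 [0 0 0 0 0 0 0 1 1 1 1 1 1 0 0]
 [0 0 0 0 1 1 1 1 0 1 1 1 1 0 0]
 [0 0 0 1 1 1 1 1 0 1 1 1 1 0 0]
 [1 0 0 1 1 1 1 1 0 1 0 1 1 0 0]
 [1 1 0 1 1 1 1 1 0 0 0 1 1 0 1]
 [1 0 0 1 1 1 0 0 0 0 0 1 1 1 0]
 [0 1 1 1 1 1 0 0 0 0 0 1 1 0 0]
 [1 1 1 1 1 1 0 0 0 0 0 1 1 0 0]
 [1 1 1 1 1 1 0 0 0 0 0 1 1 1 0]
 [1 1 0 0 1 1 0 0 0 0 0 1 1 1 1]
 [0 0 0 0 1 1 0 0 0 0 1 1 1 0 1]
 [0 0 0 0 1 1 0 1 1 1 1 1 1 0 0]
 [1 0 0 0 1 1 1 1 1 1 1 1 0 0 0]
 [1 1 0 0 1 1 1 1 1 1 0 0 0 0 0]
 [1 1 1 0 1 1 1 0 0 0 1 1 1 0 0]
 [1 1 1 0 1 0 0 0 1 1 1 1 0 0 0]
 [0 1 1 1 0 1 1 1 1 1 1 1 0 0 0]
 [1 1 1 1 1 1 1 1 1 1 1 1 0 0 0]
 [0 1 1 1 1 1 1 1 1 1 1 0 0 0 0]
 [0 0 1 1 1 1 1 1 1 0 0 0 0 0 0]
 [0 0 0 1 1 1 1 0 0 0 0 0 0 0 0]
 [0 0 0 0 0 0 0 0 0 0 0 0 0 0 0]]
```

```bash
python3 -m crank '{"travel":[[-1.1,0.2,-0.2],[-2.2,0.4,-0.6],[-3.3,0.5,-1.1],[-4.2,0.7,-1.8],[-5.2,0.9,-2.5]],"turn":[[0,0,0],[0,0,0],[0,0,0],[0,0,0],[0,0,0]],"gripper":[1,1,1,1,1]}'
python3 -m crank '{"travel":[[-0.8,0.1,-0.8],[-1.6,0.3,-1.7],[-2.3,0.4,-2.7],[-2.9,0.5,-3.7],[-3.2,0.5,-4.4]],"turn":[[0,0,0],[0,0,0],[0,0,0],[0,0,0],[0,0,0]],"gripper":[1,1,1,1,1]}'
```

```text
clock: 29.05
position: [0.562, 0.2071, 0.1735]
tool_rot: [3.141, -0.0, 1.407]
force: [1.4, -1.8, 2.0]
grip_width: -0.0003
finger_force: 1.4
clock: 29.55
position: [0.5294, 0.2125, 0.1286]
tool_rot: [-3.141, -0.0, 1.408]
force: [-0.8, 2.0, 3.9]
grip_width: 0.0
finger_force: 1.6
```

```bash
python3 -m crank '{"travel":[[-0.2,0,-0.5],[-0.4,0.1,-1],[-0.6,0.1,-1.5],[-0.7,0.1,-2],[-0.7,0.1,-2.2]],"turn":[[0,0,0],[0,0,0],[0,0,0],[0,0,0],[0,0,0]],"gripper":[1,1,1,1,1]}'
python3 -m crank '{"travel":[[0,0,-0.15],[0,0,-0.3],[0,0,-0.45],[0,0,-0.6],[0,0,-0.6]],"turn":[[0,0,0],[0,0,0],[0,0,0],[0,0,0],[0,0,0]],"gripper":[1,1,1,1,1]}'
```

```text
clock: 30.05
position: [0.5231, 0.2132, 0.1072]
tool_rot: [-3.141, -0.0, 1.407]
force: [-0.8, 0.9, 3.5]
grip_width: -0.0002
finger_force: 1.6
clock: 30.55
position: [0.523, 0.2132, 0.1018]
tool_rot: [-3.141, 0.0, 1.407]
force: [-5.1, 0.3, 7.7]
grip_width: -0.0002
finger_force: 3.8
```

```bash
python3 -m crank '{"travel":[[-0.05,0,-0.1],[-0.1,0,-0.2],[-0.1,0,-0.2],[-0.1,0,-0.2],[-0.1,0,-0.2]],"turn":[[0,0,0],[0,0,0],[0,0,0],[0,0,0],[0,0,0]],"gripper":[1,1,1,1,1]}'
python3 -m crank '{"travel":[[0,0,-0.1],[0,0,-0.2],[0,0,-0.2],[0,0,-0.2],[0,0,-0.2]],"turn":[[0,0,0],[0,0,0],[0,0,0],[0,0,0],[0,0,0]],"gripper":[1,1,1,1,1]}'
```

```text
clock: 31.05
position: [0.5226, 0.2132, 0.1001]
tool_rot: [3.141, -0.0, 1.407]
force: [-2.3, 0.4, 9.6]
grip_width: -0.0
finger_force: 4.5
clock: 31.55
position: [0.5223, 0.2132, 0.0978]
tool_rot: [3.141, -0.0, 1.407]
force: [-2.7, 1.4, 4.3]
grip_width: -0.0
finger_force: 2.6
```

```bash
python3 -m crank '{"travel":[[0,0,-0.1],[0,0,-0.15],[0,0,-0.15],[0,0,-0.15],[0,0,-0.15]],"turn":[[0,0,0],[0,0,0],[0,0,0],[0,0,0],[0,0,0]],"gripper":[1,1,1,1,1]}'
python3 -m crank '{"travel":[[0,0,-0.1],[0,0,-0.15],[0,0,-0.15],[0,0,-0.15],[0,0,-0.15]],"turn":[[0,0,0],[0,0,0],[0,0,0],[0,0,0],[0,0,0]],"gripper":[1,1,1,1,1]}'
```

```text
clock: 32.05
position: [0.5223, 0.2131, 0.0962]
tool_rot: [3.142, -0.0, 1.407]
force: [-1.8, 1.2, 2.6]
grip_width: -0.0002
finger_force: 1.4
clock: 32.55
position: [0.5224, 0.2129, 0.0946]
tool_rot: [3.142, 0.0, 1.407]
force: [0.8, -0.9, -0.2]
grip_width: -0.0003
finger_force: 0.0
```

```bash
python3 -m crank '{"travel":[[0,0,-0.1],[0,0,-0.1],[0,0,-0.1],[0,0,-0.1],[0,0,-0.1]],"turn":[[0,0,0],[0,0,0],[0,0,0],[0,0,0],[0,0,0]],"gripper":[1,1,1,1,1]}'
python3 -m crank '{"travel":[[0,0,-0.1],[0,0,-0.1],[0,0,-0.1],[0,0,-0.1],[0,0,-0.1]],"turn":[[0,0,0],[0,0,0],[0,0,0],[0,0,0],[0,0,0]],"gripper":[1,1,1,1,1]}'
```

```text
clock: 33.05
position: [0.5223, 0.213, 0.0937]
tool_rot: [3.142, 0.0, 1.407]
force: [-0.9, -0.7, 3.2]
grip_width: 0.0002
finger_force: 1.6
clock: 33.55
position: [0.5223, 0.213, 0.0928]
tool_rot: [-3.142, 0.0, 1.407]
force: [-1.9, -1.9, 7.4]
grip_width: 0.0001
finger_force: 3.4
```

The force vanished at 0.0946 and the stop was met below it, so the latch holds the cover. I withdraw and verify.

```bash
python3 -m crank '{"travel":[[0,0,0.2],[0,0,0.4],[0,0,1],[0,0,2],[0,0,4]],"turn":[[0,0,0],[0,0,0],[0,0,0],[0,0,0],[0,0,0]],"gripper":[1,1,1,1,1]}'
python3 -m crank '{"travel":[[0,-2,3],[0,-5,6],[0,-9,9],[0,-13,10],[0,-17,10]],"turn":[[0,0,0],[0,0,0],[0,0,0],[0,0,0],[0,0,0]],"gripper":[1,1,1,1,1]}'
python3 -m crank '{"travel":[[0,-4,0],[0,-8,0],[0,-12,0],[0,-16,0],[0,-18,0]],"turn":[[0,0,0],[0,0,0],[0,0,0],[0,0,0],[0,0,0]],"gripper":[1,1,1,1,1]}'
python3 - <<'E'
from h import *
f,g=grab("scene"),grab("top")
for n,x,w in(("scene",f,(295,130,380,215)),("top",g,(100,170,240,285))):
    r=cv2.imread(f"pics/{n}0.png"); d=cv2.absdiff(r,x["bgr"]).max(2)
    print(n,"printer diff px",(d[w[1]:w[3],w[0]:w[2]]>30).sum()); 
    k,l,st,ce=cv2.connectedComponentsWithStats((d>40).astype(np.uint8)); print([(s[:5].tolist()) for s in st[1:] if s[4]>25])
E
```

```text
clock: 34.05
position: [0.5217, 0.213, 0.1328]
tool_rot: [-3.14, 0.001, 1.407]
force: [0.4, -0.6, -0.2]
grip_width: -0.0
finger_force: 0.0
clock: 34.55
position: [0.5228, 0.0418, 0.2353]
tool_rot: [3.138, -0.001, 1.407]
force: [0.5, -0.2, -0.8]
grip_width: -0.0001
finger_force: 0.0
clock: 35.05
position: [0.5218, -0.1405, 0.2334]
tool_rot: [3.141, 0.001, 1.404]
force: [-0.7, 0.3, 1.1]
grip_width: 0.0001
finger_force: 0.0
scene printer diff px 0
[[94, 0, 25, 19, 231], [130, 0, 18, 32, 261], [154, 0, 26, 9, 124], [209, 4, 16, 24, 158], [188, 9, 23, 23, 305], [99, 21, 20, 41, 170], [160, 29, 48, 19, 395], [197, 33, 15, 16, 52], [118, 43, 20, 12, 122], [139, 47, 14, 11, 120], [157, 46, 64, 126, 2602], [196, 247, 36, 14, 200]]
top printer diff px 0
[[335, 178, 156, 242, 17830], [432, 227, 4, 16, 34]]
```

```bash
python3 -c "
from workcell import bot
print(bot.job_done())"
```

```text
the job is handed in; nothing more can be done
None
```

The cover was opened by its thumb latch, the roll lowered into the bay, and the cover snapped shut: both cameras showed the printer as at the start and nothing else moved but the roll, so I handed the job in at about 35 s of 72; pressing peaked at 14–25 N, above gentle, at the latch stop, while seating the roll and where the gripper's linkage brushed the latch hook.

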